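Lock the target rod into the sloping carry rack

TASK

Load the red-and-white target rod into the sloping carry rack: by its black knob turn the rack's orange latch arm well clear of the hole, and once it is clear put the rod's steel end through the hole of the rack until the rod's black collar sits flush on the sloping plate. Then turn the knob back fully to its stop, so that the arm lies over the collar and locks the rod in, and let go. Leave the blue rod, the tape measure and the field book where they are.

Things in the scene. Friction and masses are not known exactly. Their poses are not given: they have to be found in the camera images.
- rod: Red-and-white target rod, loose, 163 mm, 0.28 kg. Origin at the steel tip, z along the rod to the grip. From the tip: steel shank, 18 mm diameter, 80 mm long (first 12 mm tapered to 6 mm), black collar of 44 mm diameter from 80 to 88 mm, round red-and-white grip of 20 mm diameter from 88 to 163 mm. Starts upright in holder_a, collar on its rim.
- rod_collar (a point): Centre of the underside of the rod's collar, 80 mm from the tip; axes as rod (z towards the grip).
- rack: Fixed grey rack, base 150 x 190 mm; origin at the underside's centre, z up, x away from its low front edge. Four legs bear an aluminium plate 120 mm (up the slope) x 190 mm (y) x 15 mm, its upper face inclined 0.52 rad (30 degrees), low edge at the front (-x), face centre 105 mm above the origin. Free space below the plate for the shank.
- rack_hole (a point): Centre of the hole at the plate's upper face, 42.5 mm from the plate's middle towards -y. Hole 21 mm wide, right through (15 mm). z: square out of the sloping face, along the hole, leaning towards the rack's front; x: up the slope; y: along the plate. The latch pivot is 85 mm from here along +y. A seated rod has rod_collar at this point and the same z.
- latch (a joint): Latch angle in rad, counter-clockwise seen from above the face. 0: at its stop, the orange arm points at the hole and lies over the rim of a seated collar. 1.35: other stop, the arm points up the slope. Up to about 0.4 the arm is in the collar's way. It stays where it is left (0.08 N m of friction) and starts between 0 and 0.2.
- latch_grip (a point): Grip point of the latch's black knob, on the pivot axis, 50 mm above the sloping face. The knob is a bar 46 mm long along y of this frame, 14 mm thick along x, 24 to 60 mm above the face; z is the pivot axis, square out of the face; the frame turns with the latch. The orange arm, 16 mm wide, runs 71 mm from the pivot along -y, 10.5 to 16.5 mm above the face.
- holder_a: Fixed parking holder: grey upright tube of 48 mm outside diameter on a dark 80 x 80 mm base, rim 90 mm high, bore 23 mm; origin at the centre of its underside. It holds the red-and-white rod.
- holder_b: Fixed parking holder like holder_a; it holds the blue-and-white rod, which stays.
- blue_rod: Blue-and-white rod of the same shape as rod, standing in holder_b; must be left alone. Origin at its tip.
- tape: Yellow tape measure, loose, 70 x 70 x 36 mm, origin at the centre of its underside; leave alone.
- field_book: Red field book, loose, 190 x 130 x 20 mm, origin at the centre of its underside; leave alone.

How it is judged:
On the way, in this order (a step that is already met when the one before it is completed fails the run):
1. The latch arm is swung clear of the hole (latch beyond 0.4 rad) while the rod is not yet in the rack (value of joint latch above 0.4 rad and distance between rod_collar and rack_hole above 0.03 m), for 0.2 s.
2. The rod is through the hole with its collar flush on the plate (within 6 mm of the hole's centre at the face, in line within 0.1 rad), the latch still clear (beyond 0.35 rad) (distance between rod_collar and rack_hole below 0.006 m and angle between the z axis of rod and the z axis of rack_hole, either way round below 0.1 rad and value of joint latch above 0.35 rad), for 0.2 s.
At the end, for the whole second after the job is handed in: The red-and-white rod is seated in the rack's hole, collar flush on the plate (underside of the collar within 6 mm of the hole's centre at the face, rod in line with the hole within 0.1 rad) and at rest; the latch is turned back over the collar (below 0.12 rad) and still (distance between rod_collar and rack_hole below 0.006 m and angle between the z axis of rod and the z axis of rack_hole, either way round below 0.1 rad and value of joint latch below 0.12 rad and linear speed of rod below 0.02 m/s and velocity of joint latch between -0.05 and 0.05 rad/s); the robot touches nothing.
It fails at once if The blue rod is moved by more than 15 mm (distance of blue_rod from where it was at the start of the episode above 0.015 m).
It fails at once if The tape measure is moved by more than 20 mm (distance of tape from where it was at the start of the episode above 0.02 m).
It fails at once if The field book is moved by more than 20 mm (distance of field_book from where it was at the start of the episode above 0.02 m).
It also fails if it takes over 64 s, if anything falls off the work surface, if the arm or the gripper's body presses on something with over 40 N, if the wrist force passes 120 N, or if a joint passes its speed limit or range.

ROBOT

A 6-joint arm with a two-finger parallel gripper is mounted at the origin on the work surface. World frame = base frame: x ahead of the robot, y to its left, z up, the work surface at z = 0. Lengths are in m, angles in rad, forces in N, time in s.
With the tool pointing down it reaches from about 0.425 to 0.95 m from the base axis. Payload 3.5 kg.
Tool frame: the origin (TCP) lies midway between the tips of the shut fingers; the grasp point (between the pads) lies 19 mm behind it; z points along the fingers, y is the direction in which the jaws open and shut (so a half turn about z gives the same grasp; the last joint's range is limited). The gripper opens to 85 mm and grips with 20 to 120 N. Pads are 22 mm wide; open, the fingers measure 114 mm over their backs; the gripper's body (76 mm by 85 mm) begins 54 mm behind the grasp point. The pads swing forward as they close: fully open they stand 13 mm farther back than shut.
Start: joints at [-1.36, 0.286, 1.577, -0, 1.279, -0.15], TCP at [0.238, -0.632, 0.231] pointing down, gripper open.
Joint ranges: [-2.77, 2.77], [-0.9, 2.22], [0.21, 2.48], [-1.53, 4.67], [0.24, 2.81], [-2.84, 2.84]. Speed limits (rad/s): [2.79, 2.79, 3.14, 3.14, 3.14, 3.14].

INTERFACE

Orientations are given as a unit quaternion [x, y, z, w].
In Python, from plant import * gives the robot as it stands.
- The arm moves only by the shell command python3 -m jog 'ROWS' [FORCE]. ROWS is a JSON object of lists of equal length, an entry for each row: "travel": the shift along the world's x, y, z in mm, a list of three; "dr": the turn, a rotation vector about the world's x, y, z in degrees, a list of three; "jaw": the closure in counts, from 0 (fully open) to 255 (shut). In form: {"travel": [[x, y, z], ...], "dr": [[wx, wy, wz], ...], "jaw": [jaw, ...]}. A call has 1 to 5 rows; each row shifts and turns the commanded pose from where the row before left it; what a row does not reach is not made up. A row lasts 1/12 s, in which the tool goes at most 41.7 mm and 7.16 degrees, less where a joint would pass 70% of its speed; a pose out of reach is approached as far as the arm can. A call is refused whole if a number of a shift passes 41.7 or a number of a turn 7.16, either way. A call with a gripper value outside its range is refused whole. The fingers move at their own pace and stop on an object; FORCE is the grip in N (left out, the last holds). Time passes only in rows, so rows that do not move let the fingers close. It gives the time, the measured TCP pose, the force and the opening at its end, in the units of the state.
- get_state(): the state, without advancing time (a new reading comes with each control period).
- read_camera(name): name is "side" or "top" or "wrist"; returns the picture (384x512x3 uint8, red, green, blue); there is no depth.
- camera_info(name): a dict with "K" (3x3 intrinsics, pixels), "R" (3x3) and "t" (3): a world point X has camera coordinates R X + t; the wrist camera has in their place "mount" (4x4, takes a point from camera to tool coordinates, whose origin is the TCP and whose axes are the flange's). Camera axes: x right, y down, z forward; pixel columns grow to the right and rows downward; lengths in m; the calibration is good to about 2 mm. A picture is of the moment at which its call begins: read the wrist's pose just before it. camera_info takes no time and is no camera call.
- sign_off(): hands the job in, once; it reports no verdict.
The state is a dict: "time": time; "qpos": joint angles; "dq": joint speeds; "joint_efforts": joint torques, N m; "eef_pos": TCP position; "tcp_rot": TCP orientation; "contact_force": force on the tool from outside, world axes, zero at the start; "wrist_torque": the same for the moment, N m; "opening": opening from 0.0 (shut) to 1.0 (fully open).
Only numpy, scipy, OpenCV 4.12 (cv2) and the standard library are available. Lean on these libraries where they do the work, as an engineer would, in place of code of your own. Each camera call takes 0.05 s, during which the arm holds its last target. There are 200 camera calls.

## Working session

There is one attempt and no reset: what is moved stays moved. The work goes in short steps, Python scripts to look and compute and a shell command to move; the robot and the scene stay as the last step left them, time stands still between calls to the robot, and variables do not carry over. Pictures are saved under pics/ and viewed, about 8 in all and at most 12, crops included, and the job is handed in when it is done.

```bash
mkdir -p pics
python3 - <<'E'
from plant import *
import cv2, numpy as np
s=get_state(); print(s)
ims=[]
for n in("top","side"):
    im=read_camera(n); cv2.imwrite(f"pics/{n}0.png",im[:,:,::-1])
    c=camera_info(n); print(n,np.round(c["K"],1).tolist(),np.round(c["R"],4).tolist(),np.round(c["t"],4).tolist())
print(camera_info("wrist"))
E
```

```text
{'time': 0.0, 'qpos': array([-1.35997096e+00,  2.87182339e-01,  1.57821868e+00, -1.09180354e-05,
        1.27858420e+00, -1.50035885e-01]), 'dq': array([-1.21533604e-03,  5.01451362e-05,  1.92725841e-04, -5.51589649e-04,
       -1.12318172e-03,  3.91276831e-04]), 'joint_efforts': array([ 6.10116385e-04, -4.05979836e+01, -2.92624193e+01, -9.47957710e-05,
        5.76452294e-03,  3.31888351e-06]), 'eef_pos': array([ 0.23818954, -0.63086025,  0.22991349]), 'tcp_rot': array([ 9.83765519e-01,  1.79454652e-01, -4.15784020e-05, -1.19557101e-03]), 'contact_force': array([ 0.09111238, -0.36166152,  0.24386419]), 'wrist_torque': array([ 0.00147998,  0.01279496, -0.00640663]), 'opening': 0.9977282314838001}
top [[403.4, 0.0, 252.4], [0.0, 403.4, 194.2], [0.0, 0.0, 1.0]] [[0.0436, -0.999, -0.0007], [-0.9748, -0.0424, -0.2188], [0.2186, 0.0103, -0.9758]] [0.0651, 0.5926, 1.0132]
side [[354.2, 0.0, 252.1], [0.0, 354.2, 198.1], [0.0, 0.0, 1.0]] [[-0.7224, -0.6914, -0.0135], [-0.5224, 0.5584, -0.6444], [0.4531, -0.4584, -0.7646]] [0.47, 0.3252, 0.7302]
{'K': array([[299.8558739 ,   0.        , 247.6966007 ],
       [  0.        , 299.8558739 , 186.57338062],
       [  0.        ,   0.        ,   1.        ]]), 'mount': array([[ 3.41241994e-04, -9.65892712e-01, -2.58942373e-01,
         6.47677313e-02],
       [ 9.99999942e-01,  3.29775631e-04,  8.77187263e-05,
         2.13057433e-04],
       [ 6.66005977e-07, -2.58942388e-01,  9.65892768e-01,
        -1.42356837e-01],
       [ 0.00000000e+00,  0.00000000e+00,  0.00000000e+00,
         1.00000000e+00]])}
```

View pics/top0.png

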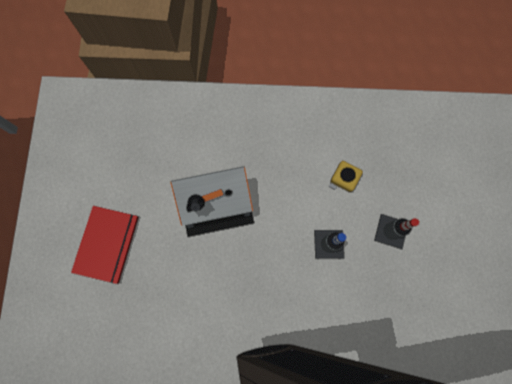

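View pics/side0.png

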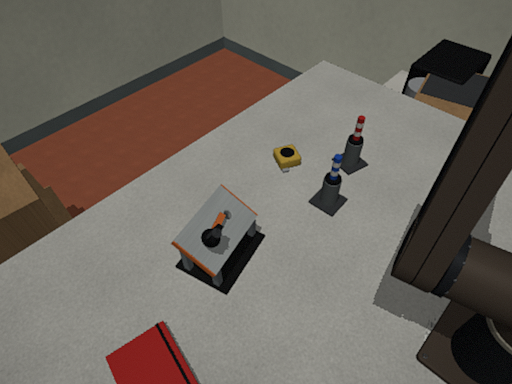

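```bash
cat > h.py <<'E'
from plant import *
import cv2, numpy as np
from scipy.spatial.transform import Rotation as Ro
def cam(n, s=None):
    c=camera_info(n)
    if n!="wrist": return c["K"],c["R"],c["t"]
    s=s or get_state(); T=np.eye(4); T[:3,:3]=Ro.from_quat(s["tcp_rot"]).as_matrix(); T[:3,3]=s["eef_pos"]
    W=np.linalg.inv(T@c["mount"]); return c["K"],W[:3,:3],W[:3,3]
def ray(C,p):
    K,R,t=C; d=R.T@np.linalg.solve(K,[p[0],p[1],1.]); return -R.T@t, d/np.linalg.norm(d)
def onz(C,p,z):
    o,d=ray(C,p); return o+d*(z-o[2])/d[2]
def tri(*cps):
    A=np.zeros((3,3));b=np.zeros(3)
    for C,p in cps:
        o,d=ray(C,p);M=np.eye(3)-np.outer(d,d);A+=M;b+=M@o
    X=np.linalg.solve(A,b)
    return X,[float(np.linalg.norm(np.cross(X-ray(C,p)[0],ray(C,p)[1]))) for C,p in cps]
def proj(C,X):
    K,R,t=C; q=K@(R@np.asarray(X)+t); return q[:2]/q[2]
def red(im):
    h=cv2.cvtColor(im,cv2.COLOR_RGB2HSV); return (((h[...,0]<6)|(h[...,0]>172))&(h[...,1]>140)&(h[...,2]>70)).astype(np.uint8)
E
python3 - <<'E'
from h import *
t=cv2.imread("pics/top0.png");s=cv2.imread("pics/side0.png")
a=cv2.resize(t[155:245,160:265],None,fx=3.8,fy=3.8,interpolation=cv2.INTER_CUBIC)
b=cv2.resize(s[175:295,165:270],None,fx=3.8,fy=3.8,interpolation=cv2.INTER_CUBIC)
o=np.zeros((456,800,3),np.uint8);o[:a.shape[0],:a.shape[1]]=a;o[:b.shape[0],401:401+b.shape[1]]=b[:, :399]
cv2.imwrite("pics/crop.png",o)
for n,im in(("top",t),("side",s)):
    m=red(im[:,:,::-1]); k,l,st,ce=cv2.connectedComponentsWithStats(m)
    for i in range(1,k):
        if 4<st[i][4]<2500: print(n,st[i],ce[i].round(1))
T=cam("top");S=cam("side")
print("hole",onz(T,(228.3,192.8),.105),onz(S,(228,214.5),.105))
print("rodtop",onz(T,(414.5,222.5),.173),onz(S,(361,119),.173), "bluetop",onz(T,(341.5,237.5),.173))
print("knob",onz(T,(196,203),.105+.06*.866))
E
```

```text
top [113 216  25  67 367] [124.7 249. ]
top [410 219   9   7  48] [413.9 222. ]
side [358 116   7   8  42] [361.  119.1]
side [356 128   6   4  17] [358.1 129.8]
side [354 136   5   5  18] [355.9 138.1]
side [158 321  40  63 435] [177.1 353.4]
hole [0.58146698 0.15266937 0.105     ] [0.58155037 0.15290989 0.105     ]
rodtop [ 0.51337942 -0.29608971  0.173     ] [ 0.51286734 -0.28745356  0.173     ] bluetop [ 0.47034312 -0.12354235  0.173     ]
knob [0.54096877 0.22594116 0.15696   ]
```

View pics/crop.png

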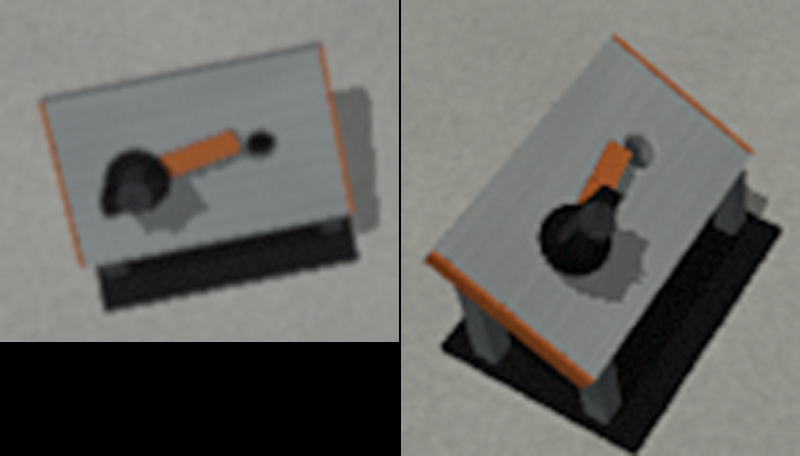

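Run:
```python
from h import *
T=cam("top");S=cam("side")
# order: high+y, high-y, low-y, low+y
tp=[(171.1,181.8),(244.2,166.6),(252.6,210.8),(181.6,224.5)]
sp=[(172.6,242.6),(221.3,185),(256.8,215),(214.7,275.8)]
zs=[.135,.135,.075,.075]
loc=np.array([[.052,.095],[.052,-.095],[-.052,-.095],[-.052,.095]])
for n,C,ps in(("top",T,tp),("side",S,sp)):
    P=np.array([onz(C,p,z)[:2] for p,z in zip(ps,zs)])
    c=P.mean(0); H=(P-c).T@loc; yaw=np.arctan2(H[1,0]-H[0,1],H[0,0]+H[1,1])
    R2=np.array([[np.cos(yaw),-np.sin(yaw)],[np.sin(yaw),np.cos(yaw)]])
    print(n,c.round(4),"yaw",yaw.round(3),"len",np.linalg.norm(P-np.roll(P,-1,0),axis=1).round(3),"res",((P-c)-(loc@R2.T)).round(4).tolist())
    print(" hole",c+R2@[0,-.0425]," pivot",c+R2@[0,.0425])
h=tri((T,(228.3,192.8)),(S,(228,214.5)));print(h)
r=tri((T,(414,222)),(S,(361,119)));print("rodtop",r)
```

```text
top [0.5706 0.1925] yaw 0.246 len [0.188 0.105 0.189 0.101] res [[-0.001, -0.0014], [0.0004, 0.001], [-0.0007, 0.0006], [0.0013, -0.0003]]
 hole [0.58091548 0.15127458]  pivot [0.5601935  0.23371001]
side [0.5704 0.1956] yaw 0.25 len [0.191 0.098 0.19  0.1  ] res [[-0.0019, 0.0007], [-0.0034, -0.0005], [0.0027, -0.0002], [0.0025, 0.0]]
 hole [0.58093886 0.15442742]  pivot [0.55988069 0.23677761]
(array([0.58160913, 0.15274344, 0.10474713]), [9.937779614475552e-05, 9.937779614471888e-05])
rodtop (array([ 0.51655374, -0.29777529,  0.1651336 ]), [0.0007528493548706241, 0.0007528493548706634])
```

```bash
cat >> h.py <<'E'
yaw=.248; hole=np.array([.5812,.1529,.105]); piv=np.array([.560,.2352,.105])
def face(q=0):  # columns: up-slope(turned by q), along plate, normal
    return Ro.from_euler("z",yaw)*Ro.from_euler("y",-np.pi/6)*Ro.from_euler("z",q)
n=face().apply([0,0,1])
def tool(q=0):  # tool z=-n, tool y=up-slope turned by q
    M=face(q).as_matrix(); return Ro.from_matrix(np.c_[M[:,1],M[:,0],-M[:,2]])
def down(az):
    y=np.array([np.cos(az),np.sin(az),0]); z=np.array([0,0,-1.]); return Ro.from_matrix(np.c_[np.cross(y,z),y,z])
def go(p,R):
    s=get_state(); v=(np.asarray(p)-s["eef_pos"])*1e3; w=np.degrees((R*Ro.from_quat(s["tcp_rot"]).inv()).as_rotvec())
    print("t",round(s["time"],2),"shift mm",v.round(1),"turn deg",w.round(2),np.linalg.norm(w).round(1)); return v,w
E
python3 - <<'E'
from h import *
print(n, np.linalg.det(tool().as_matrix())); go(piv+.101*n,tool(.1))
E
```

```text
[-0.48470265 -0.12273282  0.8660254 ] 1.0
t 0.1 shift mm [272.8 853.7 -37.6] turn deg [-16.89 -28.74  87.02] 93.2
```

```bash
J='python3 -m jog'
$J '{"travel":[[15,0,35],[20,10,35],[15,34,0],[15,34,0],[15,34,0]],"dr":[[-0.7,-1.2,3.6],[-0.7,-1.2,3.6],[-0.7,-1.2,3.6],[-0.7,-1.2,3.6],[-0.7,-1.2,3.6]],"jaw":[60,60,60,60,60]}' >/dev/null
$J '{"travel":[[15,34,0],[15,34,0],[15,34,0],[15,34,0],[15,34,0]],"dr":[[-0.7,-1.2,3.6],[-0.7,-1.2,3.6],[-0.7,-1.2,3.6],[-0.7,-1.2,3.6],[-0.7,-1.2,3.6]],"jaw":[60,60,60,60,60]}' >/dev/null
$J '{"travel":[[10,35,0],[10,35,0],[10,35,0],[10,35,0],[10,35,0]],"dr":[[-0.7,-1.2,3.6],[-0.7,-1.2,3.6],[-0.7,-1.2,3.6],[-0.7,-1.2,3.6],[-0.7,-1.2,3.6]],"jaw":[60,60,60,60,60]}' >/dev/null
$J '{"travel":[[10,35,0],[10,35,0],[10,35,0],[8,35,-10],[5,35,-15]],"dr":[[-0.7,-1.2,3.6],[-0.7,-1.2,3.6],[-0.7,-1.2,3.6],[-0.7,-1.2,3.6],[-0.7,-1.2,3.6]],"jaw":[60,60,60,60,60]}' >/dev/null
$J '{"travel":[[5,35,-20],[0,35,-20],[0,35,-20],[0,0,0],[0,0,0]],"dr":[[-0.7,-1.2,3.6],[-0.7,-1.2,3.6],[-0.7,-1.2,3.6],[-0.7,-1.2,3.6],[-0.7,-1.2,3.6]],"jaw":[60,60,60,60,60]}'
python3 -c "
from h import *
go(piv+.101*n,tool(.1));s=get_state();print(s['qpos'].round(2),s['opening'],s['contact_force'])"
```

```text
time: 2.18
eef_pos: [0.4892, 0.1085, 0.2133]
tcp_rot: [0.527, 0.807, 0.203, 0.172]
contact_force: [0.8, -0.2, 0.2]
opening: 0.767
t 2.18 shift mm [ 21.9 114.3 -20.8] turn deg [ 0.42  1.07 -3.54] 3.7
[-0.08 -0.39  2.32  0.29  0.72 -0.66] 0.7667473685374818 [ 0.79445913 -0.17045776  0.18479732]
```

```bash
J='python3 -m jog'
$J '{"travel":[[5,28,-5],[5,28,-5],[6,29,-5],[6,29,-6],[0,0,0]],"dr":[[0,0.2,-0.8],[0.1,0.2,-0.8],[0.1,0.2,-0.8],[0.1,0.2,-0.8],[0,0,0]],"jaw":[60,60,60,60,60]}' >/dev/null
python3 - <<'E'
from h import *
go(piv+.101*n,tool(.1));s=get_state();print(s['qpos'].round(2))
im=read_camera("wrist");C=cam("wrist",s)
cv2.imwrite("pics/w1.png",im[:,:,::-1])
for X in(hole,piv+.06*n,piv): print(proj(C,X).round(1))
E
```

```text
t 2.6 shift mm [-1.5 -0.3 -1.1] turn deg [ 0.11  0.34 -0.07] 0.4
[ 0.22 -0.19  2.21  0.02  0.59 -0.14]
[236.6 275. ]
[245.4 209.6]
[245.6 185.7]
```

View pics/w1.png

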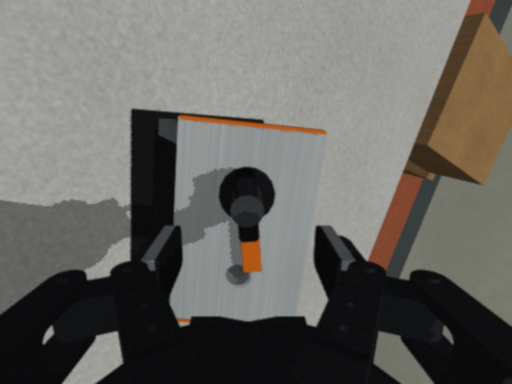

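Run:
```python
from h import *
C=cam("wrist");im=cv2.imread("pics/w1.png")
h=cv2.cvtColor(im,cv2.COLOR_BGR2HSV);m=((h[...,0]>5)&(h[...,0]<20)&(h[...,1]>180)&(h[...,2]>130)).astype(np.uint8)
m[:220]=0;m[290:]=0;m[:,:230]=0;m[:,275:]=0
v,u=np.nonzero(m);print(len(u),u.mean(),v.mean(),u.min(),u.max(),v.min(),v.max())
F=face().as_matrix()
o,d=ray(C,(u.mean(),v.mean()));p0=piv+.0165*n;X=o+d*((p0-o)@n)/(d@n);l=F.T@(X-piv);print(l,"q",np.arctan2(l[0],-l[1]))
o,d=ray(C,(237,274));X=o+d*((piv-o)@n)/(d@n);print("hole",X)
for q in(0,.1,.2): go(piv+.031*n,tool(q))
```

```text
507 250.77909270216963 256.2465483234714 242 260 240 271
[ 0.00972595 -0.05761771  0.0165    ] q 0.1672250097220532
hole [0.58121253 0.15232687 0.10512761]
t 2.65 shift mm [ 32.6   9.8 -61.9] turn deg [ 2.96  1.03 -5.04] 5.9
t 2.65 shift mm [ 32.6   9.8 -61.9] turn deg [ 0.17  0.33 -0.08] 0.4
t 2.65 shift mm [ 32.6   9.8 -61.9] turn deg [-2.62 -0.37  4.87] 5.5
```

```bash
J='python3 -m jog'
$J '{"travel":[[8,2,-15],[8,2,-15],[8,3,-16],[8,3,-16],[0,0,0]],"dr":[[-0.9,0,1.6],[-0.8,0,1.6],[0,0,0],[0,0,0],[0,0,0]],"jaw":[60,60,60,60,60]}' >/dev/null
$J '{"travel":[[0,0,0],[0,0,0],[0,0,0],[0,0,0],[0,0,0]],"dr":[[0,0,0],[0,0,0],[0,0,0],[0,0,0],[0,0,0]],"jaw":[255,255,255,255,255]}' 40
$J '{"travel":[[0,0,0],[0,0,0],[0,0,0],[0,0,0],[0,0,0]],"dr":[[0,0,0],[0,0,0],[0,0,0],[0,0,0],[0,0,0]],"jaw":[255,255,255,255,255]}'
python3 -c "
from h import *
s=get_state();print(s['eef_pos'],s['wrist_torque'],s['qpos'].round(2));go(piv+.031*n,tool(.167));go(piv+.031*n,tool(1.2));print(n*7)"
```

```text
time: 3.48
eef_pos: [0.5457, 0.2294, 0.135]
tcp_rot: [0.529, 0.807, 0.191, 0.177]
contact_force: [-4.0, -3.3, 5.6]
opening: 0.242
time: 3.9
eef_pos: [0.5458, 0.2294, 0.1351]
tcp_rot: [0.529, 0.808, 0.191, 0.177]
contact_force: [-4.5, -3.4, 7.1]
opening: 0.243
[0.54575686 0.22938013 0.13505425] [-0.40832551  0.46138754 -0.17811923] [ 0.22 -0.02  2.17  0.02  0.46 -0.21]
t 3.9 shift mm [-0.8  2.  -3.2] turn deg [-0.04  0.15  0.27] 0.3
t 3.9 shift mm [-0.8  2.  -3.2] turn deg [-28.82  -7.09  51.48] 59.4
[-3.39291852 -0.85912974  6.06217783]
```

Run:
```python
from h import *
w=cv2.imread("pics/w1.png")[155:285,180:310]
w2=read_camera("wrist")[:,:,::-1][110:290,130:370]; s2=read_camera("side")[:,:,::-1][165:295,155:275]
f=lambda i,k:cv2.resize(np.clip((i/255.)**.45*255,0,255).astype(np.uint8),k,interpolation=cv2.INTER_CUBIC)
o=np.zeros((600,800,3),np.uint8);o[:300,:300]=f(w,(300,300));o[300:,:400]=f(w2,(400,300));o[:433,400:]=f(s2,(400,433))
cv2.imwrite("pics/c2.png",o)
```

```text
(no output)
```

View pics/c2.png

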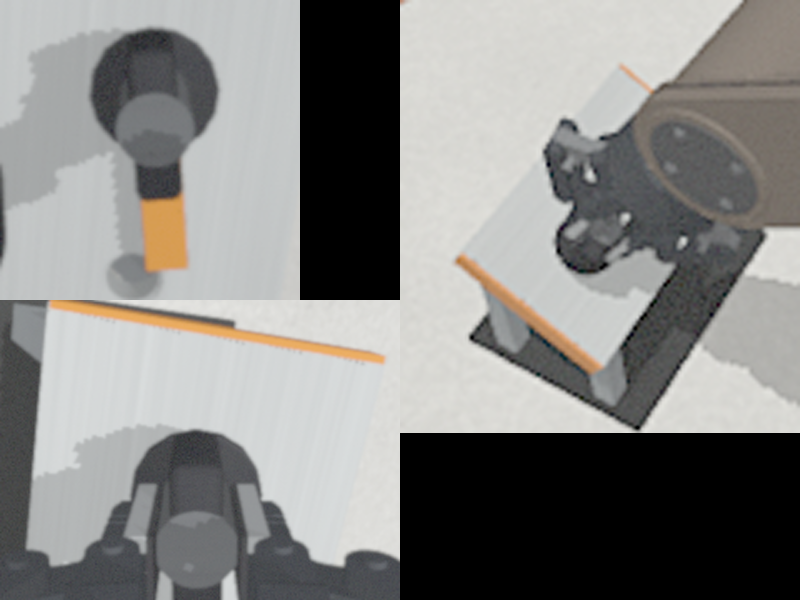

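```bash
J='python3 -m jog'
$J '{"travel":[[0,0,0],[0,0,0],[0,0,0],[0,0,0],[0,0,0]],"dr":[[-1.5,-0.3,2.6],[-2.9,-0.7,5.1],[-2.9,-0.7,5.1],[-2.9,-0.7,5.1],[-2.9,-0.7,5.1]],"jaw":[255,255,255,255,255]}' 60
$J '{"travel":[[0,0,0],[0,0,0],[0,0,0],[0,0,0],[0,0,0]],"dr":[[-2.9,-0.7,5.1],[-2.9,-0.7,5.1],[-2.9,-0.7,5.1],[-2.9,-0.7,5.1],[-2.9,-0.7,5.1]],"jaw":[255,255,255,255,255]}'
$J '{"travel":[[0,0,0],[0,0,0],[0,0,0],[0,0,0],[0,0,0]],"dr":[[-1.5,-0.3,2.6],[0,0,0],[0,0,0],[0,0,0],[0,0,0]],"jaw":[255,255,255,100,100]}'
python3 -c "
from h import *
s=get_state();print(s['eef_pos'],s['wrist_torque'],s['qpos'].round(2),s['opening']);go(piv+.131*n,tool(1.2));print(n*25)"
```

```text
time: 4.42
eef_pos: [0.5461, 0.2297, 0.1354]
tcp_rot: [0.328, 0.908, 0.143, 0.217]
contact_force: [-4.4, -2.4, 6.5]
opening: 0.239
time: 4.83
eef_pos: [0.5463, 0.2301, 0.1356]
tcp_rot: [0.086, 0.962, 0.082, 0.247]
contact_force: [-3.5, 0.5, 6.0]
opening: 0.237
time: 5.25
eef_pos: [0.5453, 0.2296, 0.1336]
tcp_rot: [0.062, 0.964, 0.075, 0.247]
contact_force: [-0.6, -0.4, 0.6]
opening: 0.506
[0.54525303 0.22958181 0.13361406] [0.01926232 0.23384288 0.01867481] [ 0.23 -0.02  2.17  0.    0.46 -1.22] 0.506398794390959
t 5.25 shift mm [-48.7 -10.5  84.8] turn deg [0.33 0.02 0.45] 0.6
[-12.11756614  -3.06832051  21.65063509]
```

Opened; back off along the normal and check the latch by camera.

```bash
J='python3 -m jog'
$J '{"travel":[[-12,-3,21],[-12,-3,21],[-12,-3,21],[-12,-3,21],[0,0,0]],"dr":[[0,0,0],[0,0,0],[0,0,0],[0,0,0],[0,0,0]],"jaw":[100,100,100,60,60]}' >/dev/null
python3 - <<'E'
from h import *
s=get_state();im=read_camera("wrist");C=cam("wrist",s)
h=cv2.cvtColor(im,cv2.COLOR_RGB2HSV);m=((h[...,0]>5)&(h[...,0]<20)&(h[...,1]>180)&(h[...,2]>130)).astype(np.uint8)
F=face().as_matrix()
k,l,st,ce=cv2.connectedComponentsWithStats(m)
for i in range(1,k):
    if st[i][4]>60:
        o,d=ray(C,ce[i]);X=o+d*((piv+.0165*n-o)@n)/(d@n);L=F.T@(X-piv);print(st[i],L.round(4),"q",np.arctan2(L[0],-L[1]))
cv2.imwrite("pics/w3.png",im[:,:,::-1])
j=down(-.523);go([.5155,-.297,.25],j)
E
```

```text
[280  94  40 115 156] [-0.0087  0.049   0.0165] q -2.964975849283999
[ 91 170  45  83 128] [-0.0175 -0.1286  0.0165] q -0.1356515116144984
[241 220  16  30 465] [ 0.0508 -0.0205  0.0165] q 1.1869735000685717
t 5.72 shift mm [  17.4 -514.7   29.7] turn deg [  24.32   26.   -109.55] 115.2
```

View pics/w3.png

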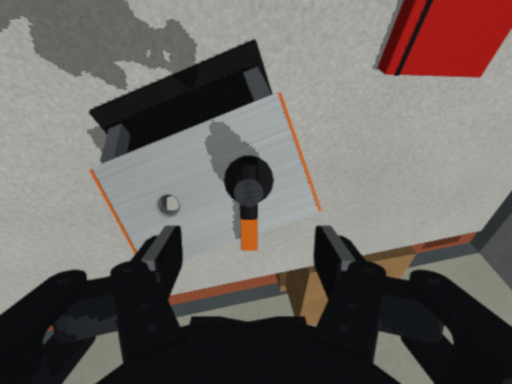

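```bash
J='python3 -m jog'
$J '{"travel":[[-10,-3,20],[0,-26,10],[1,-26,0],[1,-26,0],[1,-26,0]],"dr":[[1.22,1.3,-5.48],[1.22,1.3,-5.48],[1.22,1.3,-5.48],[1.22,1.3,-5.48],[1.22,1.3,-5.48]],"jaw":[60,60,60,60,60]}' >/dev/null
$J '{"travel":[[2,-26,0],[2,-26,0],[2,-26,0],[2,-26,0],[2,-26,0]],"dr":[[1.22,1.3,-5.48],[1.22,1.3,-5.48],[1.22,1.3,-5.48],[1.22,1.3,-5.48],[1.22,1.3,-5.48]],"jaw":[60,60,60,60,60]}' >/dev/null
$J '{"travel":[[1,-26,0],[1,-26,0],[1,-26,0],[1,-26,0],[1,-26,0]],"dr":[[1.22,1.3,-5.48],[1.22,1.3,-5.48],[1.22,1.3,-5.48],[1.22,1.3,-5.48],[1.22,1.3,-5.48]],"jaw":[60,60,60,60,60]}' >/dev/null
$J '{"travel":[[1,-26,0],[1,-26,0],[1,-26,0],[1,-26,0],[1,-20,0]],"dr":[[1.22,1.3,-5.48],[1.22,1.3,-5.48],[1.22,1.3,-5.48],[1.22,1.3,-5.48],[1.22,1.3,-5.48]],"jaw":[60,60,60,60,60]}' >/dev/null
$J '{"travel":[[0,0,0],[0,0,0]],"dr":[[0,0,0],[0,0,0]],"jaw":[60,60]}'
python3 -c "
from h import *
go([.5155,-.297,.25],down(-.523));s=get_state();print(s['qpos'].round(2))"
```

```text
time: 7.55
eef_pos: [0.51, -0.2744, 0.2448]
tcp_rot: [0.866, 0.499, 0.002, -0.004]
contact_force: [0.3, 0.4, -1.2]
opening: 0.763
t 7.55 shift mm [  5.5 -22.6   5.2] turn deg [-0.51 -0.06  0.13] 0.5
[-0.67  0.07  1.8   0.01  1.28 -0.15]
```

```bash
python3 -m jog '{"travel":[[3,-12,3],[3,-11,2],[0,0,0],[0,0,0]],"dr":[[-0.5,0,0.1],[0,0,0],[0,0,0],[0,0,0]],"jaw":[60,60,60,60]}'
python3 - <<'E'
from h import *
s=get_state();im=read_camera("wrist");C=cam("wrist",s)
cv2.imwrite("pics/w4.png",im[:,:,::-1])
go([.5155,-.297,.25],down(-.523))
for z in(.173,.09,0): print(z,proj(C,[.5155,-.297,z]).round(1))
m=red(im);k,l,st,ce=cv2.connectedComponentsWithStats(m)
for i in range(1,k):
    if st[i][4]>20: print(st[i],ce[i].round(1),onz(C,ce[i],.173).round(4))
E
```

```text
time: 7.88
eef_pos: [0.5166, -0.2966, 0.2527]
tcp_rot: [0.866, 0.501, 0.0, 0.002]
contact_force: [0.2, -0.1, -0.0]
opening: 0.764
t 7.93 shift mm [-1.  -0.7 -2.5] turn deg [ 0.14  0.11 -0.06] 0.2
0.173 [246.6 194.1]
0.09 [246.7 171.4]
0 [246.7 157.1]
[236 179  25  27 500] [247.9 192.7] [ 0.517  -0.2965  0.173 ]
```

View pics/w4.png

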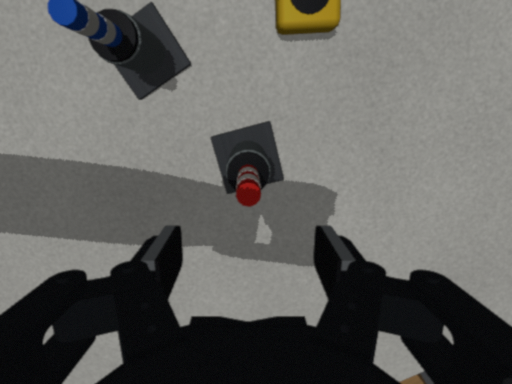

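```bash
J='python3 -m jog'
$J '{"travel":[[-0.6,-0.4,-35],[0,0,-35],[0,0,-33],[0,0,-33],[0,0,0]],"dr":[[0.1,0.1,0],[0,0,0],[0,0,0],[0,0,0],[0,0,0]],"jaw":[60,60,60,60,60]}'
$J '{"travel":[[0,0,0],[0,0,0],[0,0,0],[0,0,0],[0,0,0]],"dr":[[0,0,0],[0,0,0],[0,0,0],[0,0,0],[0,0,0]],"jaw":[255,255,255,255,255]}' 60
$J '{"travel":[[0,0,0],[0,0,0],[0,0,0]],"dr":[[0,0,0],[0,0,0],[0,0,0]],"jaw":[255,255,255]}'
$J '{"travel":[[0,0,20],[0,0,30],[0,0,35],[0,0,35],[0,0,30]],"dr":[[0,0,0],[0,0,0],[0,0,0],[0,0,0],[0,0,0]],"jaw":[255,255,255,255,255]}'
python3 -c "
from h import *
s=get_state();print(s['eef_pos'],s['opening'],s['contact_force'])
go(hole+.17*n,tool(0));go(hole+.026*n,tool(0))"
```

```text
time: 8.35
eef_pos: [0.5114, -0.2929, 0.1085]
tcp_rot: [0.866, 0.501, -0.003, -0.007]
contact_force: [-0.9, 0.7, -0.5]
opening: 0.766
time: 8.77
eef_pos: [0.517, -0.2979, 0.1198]
tcp_rot: [0.866, 0.501, 0.001, 0.002]
contact_force: [-1.0, 1.2, 5.7]
opening: 0.221
time: 9.02
eef_pos: [0.517, -0.2979, 0.1198]
tcp_rot: [0.866, 0.501, 0.001, 0.002]
contact_force: [-1.6, 1.1, 6.2]
opening: 0.217
time: 9.43
eef_pos: [0.5158, -0.297, 0.2691]
tcp_rot: [0.866, 0.5, 0.0, 0.001]
contact_force: [0.6, -0.6, -2.6]
opening: 0.22
[ 0.51583756 -0.29696864  0.26913886] 0.21971253781867567 [ 0.57428263 -0.57071882 -2.62990378]
t 9.43 shift mm [-17.  429.  -16.9] turn deg [ -4.14 -30.32  43.14] 52.9
t 9.43 shift mm [  52.8  446.7 -141.6] turn deg [ -4.14 -30.32  43.14] 52.9
```

```bash
J='python3 -m jog'
$J '{"travel":[[0,0,30],[0,10,40],[0,25,0],[0,30,0],[0,30,0]],"dr":[[0,0,0],[-0.3,-2.16,3.08],[-0.3,-2.16,3.08],[-0.3,-2.16,3.08],[-0.3,-2.16,3.08]],"jaw":[255,255,255,255,255]}' 80 >/dev/null
$J '{"travel":[[0,30,0],[0,30,0],[0,30,0],[0,30,0],[0,30,0]],"dr":[[-0.3,-2.16,3.08],[-0.3,-2.16,3.08],[-0.3,-2.16,3.08],[-0.3,-2.16,3.08],[-0.3,-2.16,3.08]],"jaw":[255,255,255,255,255]}' >/dev/null
$J '{"travel":[[0,30,0],[0,30,0],[0,30,0],[-3,30,0],[-4,30,0]],"dr":[[-0.3,-2.16,3.08],[-0.3,-2.16,3.08],[-0.3,-2.16,3.08],[-0.3,-2.16,3.08],[-0.3,-2.16,3.08]],"jaw":[255,255,255,255,255]}' >/dev/null
$J '{"travel":[[0,30,0],[0,6,0],[0,0,0],[0,0,0]],"dr":[[0,0,0],[0,0,0],[0,0,0],[0,0,0]],"jaw":[255,255,255,255]}'
python3 -c "
from h import *
go(hole+.15*n,tool(0));s=get_state();print(s['qpos'].round(2),s['opening'])"
```

```text
time: 11.02
eef_pos: [0.5083, 0.1341, 0.3362]
tcp_rot: [0.593, 0.763, 0.202, 0.158]
contact_force: [0.1, -0.4, -2.8]
opening: 0.215
t 11.02 shift mm [   0.2    0.4 -101.3] turn deg [ 0.14 -0.22 -0.04] 0.3
[ 0.01 -0.41  2.11  0.15  0.94 -0.3 ] 0.21511335844949028
```

```bash
python3 -m jog '{"travel":[[0,0,-35],[0,0,-35],[0,0,-31],[0,0,0],[0,0,0]],"dr":[[0.1,-0.2,0],[0,0,0],[0,0,0],[0,0,0],[0,0,0]],"jaw":[255,255,255,255,255]}' >/dev/null
python3 - <<'E'
from h import *
go(hole+.15*n,tool(0))
s=get_state();w=read_camera("wrist");C=cam("wrist",s);d=read_camera("side");S=cam("side")
R=Ro.from_quat(s["tcp_rot"]);z=R.apply([0,0,1]);p=s["eef_pos"]
for a in(.022,.030,.110): print(a,"w",proj(C,p+z*a).round(1),"s",proj(S,p+z*a).round(1))
print("hole",proj(C,hole),proj(S,hole))
f=lambda i,k:cv2.resize(np.clip((i/255.)**.6*255,0,255).astype(np.uint8),k,interpolation=cv2.INTER_CUBIC)
o=np.zeros((600,800,3),np.uint8)
o[:]=0;o[:480,:400]=f(w[120:300,175:325][:,:,::-1],(400,480));o[:480,400:]=f(d[125:245,180:280][:,:,::-1],(400,480))
cv2.imwrite("pics/c5.png",o[:480])
E
```

```text
t 11.43 shift mm [0.6 1.7 1.7] turn deg [ 0.01 -0.25  0.15] 0.3
0.022 w [248.7 221.1] s [251.5 194.2]
0.03 w [248.6 216.3] s [249.9 195.7]
0.11 w [248.4 183.7] s [235.4 209. ]
hole [250.68908833 172.42208531] [228.10480596 214.57758651]
```

View pics/c5.png

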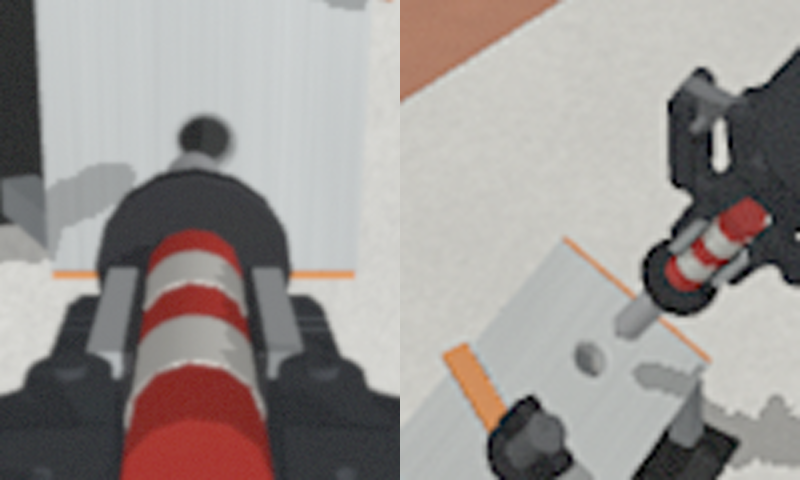

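```bash
cat > holem.py <<'E'
from h import *
s=get_state();w=read_camera("wrist");C=cam("wrist",s);F=face().as_matrix()
g=cv2.cvtColor(w,cv2.COLOR_RGB2GRAY);u0,v0=proj(C,hole).astype(int)
r=g[v0-14:v0+6,u0-16:u0+20];print(np.percentile(r,[5,50,95]))
m=(g<.62*np.percentile(r,95)).astype(np.uint8);m[:v0-16]=0;m[v0+5:]=0;m[:,:u0-16]=0;m[:,u0+20:]=0
for y in range(v0-13,v0+6):
    x=np.nonzero(m[y])[0]; print(y,x.min() if len(x) else 0,x.max() if len(x) else 0,end="; ")
R=Ro.from_quat(s["tcp_rot"]);z=R.apply([0,0,1]);p=s["eef_pos"]
X=p+z*((hole-p)@n)/(z@n);print("\naxis hits face rel hole (slope,plate,n):",(F.T@(X-hole)*1e3).round(1),"px",proj(C,X).round(1),"hole px",proj(C,hole).round(1))
E
python3 holem.py
```

```text
[ 16.  164.5 177. ]
158 0 0; 159 0 0; 160 0 0; 161 0 0; 162 242 248; 163 240 250; 164 238 252; 165 237 253; 166 237 253; 167 236 254; 168 236 254; 169 235 255; 170 235 255; 171 235 255; 172 235 255; 173 236 255; 174 236 255; 175 236 255; 176 0 0; 
axis hits face rel hole (slope,plate,n): [ 4. -2. -0.] px [248.4 173.3] hole px [244.3 171.3]
```

```bash
python3 -c "
from h import *
F=face().as_matrix()
v,w=go(hole+.12*n,tool(0));print((F.T@v).round(1))"
```

```text
t 11.58 shift mm [ 12.2   4.7 -30.4] turn deg [-0.01  0.38  0.1 ] 0.4
[ -3.9   1.6 -32.8]
```

```bash
python3 -m jog '{"travel":[[6,2.4,-15],[6.2,2.3,-15.4],[0,0,0],[0,0,0],[0,0,0]],"dr":[[0,0.4,0.1],[0,0,0],[0,0,0],[0,0,0],[0,0,0]],"jaw":[255,255,255,255,255]}'
python3 -c "
from h import *
F=face().as_matrix()
v,w=go(hole+.12*n,tool(0));print((F.T@v).round(1))"; python3 holem.py
```

```text
time: 12.0
eef_pos: [0.522, 0.1387, 0.2073]
tcp_rot: [0.593, 0.763, 0.203, 0.158]
contact_force: [-0.6, -0.7, -2.7]
opening: 0.212
t 12.0 shift mm [ 1.1 -0.6  1.6] turn deg [-0.01 -0.18 -0.06] 0.2
[ 1.6 -0.8  0.9]
[ 18. 108. 177.]
169 0 0; 170 0 0; 171 0 0; 172 248 255; 173 245 257; 174 244 259; 175 243 260; 176 242 260; 177 242 261; 178 241 262; 179 241 262; 180 240 262; 181 238 262; 182 237 262; 183 236 263; 184 234 263; 185 234 263; 186 234 264; 187 0 0; 
axis hits face rel hole (slope,plate,n): [-1.9  1.  -0. ] px [248.4 181.2] hole px [250.5 182.3]
```

```bash
python3 -m jog '{"travel":[[1.6,-0.8,1.0],[4.8,1.2,-8.7],[7.3,1.8,-13],[0,0,0],[0,0,0]],"dr":[[0,-0.1,0],[0,0,0],[0,0,0],[0,0,0],[0,0,0]],"jaw":[255,255,255,255,255]}'
python3 -c "
from h import *
F=face().as_matrix();s=get_state();print((F.T@s['contact_force']).round(1),s['wrist_torque'].round(2))
v,w=go(hole+.095*n,tool(0));print((F.T@v).round(1))"
```

```text
time: 12.47
eef_pos: [0.5362, 0.1408, 0.1849]
tcp_rot: [0.593, 0.762, 0.204, 0.159]
contact_force: [3.8, 0.2, -4.4]
opening: 0.211
[ 1.  -0.7 -5.7] [-0.13 -0.25 -0.12]
t 12.47 shift mm [-1.1  0.5  2.4] turn deg [-0.   -0.06 -0.01] 0.1
[0.4 0.7 2.6]
```

```bash
python3 -m jog '{"travel":[[6.3,2.0,-11.3],[7.0,1.8,-12.5],[7.0,1.8,-12.5],[0,0,0],[0,0,0]],"dr":[[0,0,0],[0,0,0],[0,0,0],[0,0,0],[0,0,0]],"jaw":[255,255,255,255,255]}'
python3 -c "
from h import *
F=face().as_matrix();s=get_state();print((F.T@s['contact_force']).round(1),s['wrist_torque'].round(2))
v,w=go(hole+.03*n,tool(0));print((F.T@v).round(1))"
```

```text
time: 12.88
eef_pos: [0.5565, 0.1462, 0.1486]
tcp_rot: [0.593, 0.763, 0.204, 0.159]
contact_force: [4.2, -0.8, -4.4]
opening: 0.213
[ 1.2 -1.8 -5.7] [-0.27 -0.24 -0.25]
t 12.88 shift mm [ 10.1   3.  -17.6] turn deg [ 0.02 -0.08 -0.02] 0.1
[  0.3   0.4 -20.5]
```

Smooth. Finish the last 20 mm gently, with a little press.

```bash
python3 -m jog '{"travel":[[4.8,1.2,-8.7],[2.4,0.7,-4.3],[1.5,0.4,-2.6],[0,0,0],[0,0,0]],"dr":[[0,0,0],[0,0,0],[0,0,0],[0,0,0],[0,0,0]],"jaw":[255,255,255,255,255]}'
cat > fs.py <<'E'
from h import *
F=face().as_matrix();s=get_state();print((F.T@s['contact_force']).round(1),s['wrist_torque'].round(2),s['opening'])
v,w=go(hole+.03*n,tool(0));print((F.T@v).round(1))
E
python3 fs.py
```

```text
time: 13.3
eef_pos: [0.5651, 0.1487, 0.1335]
tcp_rot: [0.593, 0.762, 0.204, 0.159]
contact_force: [6.9, -0.4, -4.6]
opening: 0.213
[ 3.4 -2.1 -7.2] [-0.25 -0.69 -0.27] 0.2132428171779428
t 13.3 shift mm [ 1.5  0.6 -2.5] turn deg [-0.01 -0.03 -0.01] 0.0
[ 0.1  0.2 -3. ]
```

```bash
python3 -m jog '{"travel":[[1.0,0.2,-1.8],[1.0,0.2,-1.8],[0,0,0],[0,0,0]],"dr":[[0,0,0],[0,0,0],[0,0,0],[0,0,0]],"jaw":[255,255,255,255]}'; python3 fs.py
```

```text
time: 13.63
eef_pos: [0.5669, 0.1491, 0.1303]
tcp_rot: [0.593, 0.763, 0.204, 0.158]
contact_force: [3.3, -2.4, 3.3]
opening: 0.214
[ 3.9 -3.2  1.5] [-0.33 -0.64 -0.28] 0.21440464070534843
t 13.63 shift mm [-0.3  0.1  0.7] turn deg [-0.   -0.06 -0.04] 0.1
[0.1 0.1 0.8]
```

```bash
python3 -m jog '{"travel":[[0.7,0.2,-1.3],[0.5,0.1,-0.9],[0,0,0],[0,0,0]],"dr":[[0,0,0],[0,0,0],[0,0,0],[0,0,0]],"jaw":[255,255,255,255]}'; python3 fs.py
```

```text
time: 13.97
eef_pos: [0.5671, 0.1493, 0.1302]
tcp_rot: [0.592, 0.763, 0.203, 0.158]
contact_force: [-20.4, -10.3, 26.3]
opening: 0.212
[-6.2 -4.9 33.9] [-1.01  0.77 -0.49] 0.21162018622889514
t 13.97 shift mm [-0.5 -0.   0.8] turn deg [ 0.05 -0.2  -0.17] 0.3
[-0.   0.1  0.9]
```

```bash
J='python3 -m jog'
$J '{"travel":[[-0.5,-0.1,0.9],[0,0,0],[0,0,0],[0,0,0],[0,0,0]],"dr":[[0,0,0],[0,0,0],[0,0,0],[0,0,0],[0,0,0]],"jaw":[255,100,100,100,100]}' 
$J '{"travel":[[-7,-2,13],[-12,-3,21],[-12,-3,21],[-12,-3,21],[0,0,0]],"dr":[[0,0,0],[0,0,0],[0,0,0],[0,0,0],[0,0,0]],"jaw":[60,60,60,60,60]}'
python3 - <<'E'
from h import *
s=get_state();w=read_camera("wrist");C=cam("wrist",s);d=read_camera("side");S=cam("side")
rt=hole+.083*n
print("rod top exp",proj(C,rt),proj(S,rt))
for nm,im,c in(("w",w,C),("s",d,S)):
    k,l,st,ce=cv2.connectedComponentsWithStats(red(im))
    for i in range(1,k):
        if 8<st[i][4]<3000: print(nm,st[i],ce[i].round(1))
f=lambda i,k:cv2.resize(np.clip((i/255.)**.6*255,0,255).astype(np.uint8),k,interpolation=cv2.INTER_CUBIC)
o=np.zeros((480,800,3),np.uint8)
o[:,:400]=f(w[100:340,150:350][:,:,::-1],(400,480));o[:,400:]=f(d[125:245,180:280][:,:,::-1],(400,480))
cv2.imwrite("pics/c6.png",o)
go(piv+.101*n,tool(1.19))
E
```

```text
time: 14.38
eef_pos: [0.565, 0.1498, 0.1258]
tcp_rot: [0.594, 0.763, 0.202, 0.155]
contact_force: [-0.0, 0.4, 0.1]
opening: 0.611
time: 14.8
eef_pos: [0.524, 0.1387, 0.2076]
tcp_rot: [0.593, 0.763, 0.205, 0.159]
contact_force: [0.2, -0.3, 0.8]
opening: 0.762
rod top exp [248.15358152 213.80441184] [242.05082984 201.86794688]
w [240 174  18   7  36] [248.8 176.2]
w [237 183  21   7  50] [247.  185.4]
w [233 194  30  33 789] [247.3 210.4]
s [236 199  10  10  69] [240.1 203.3]
s [231 207   5   6  15] [232.6 210.3]
s [226 211   6   7  18] [227.7 214.8]
s [158 321  40  63 435] [177.1 353.4]
s [ 106  325   81   59 2929] [144.9 361.3]
t 14.9 shift mm [-12.2  84.2 -11.2] turn deg [-32.93  -8.61  59.04] 68.2
```

View pics/c6.png

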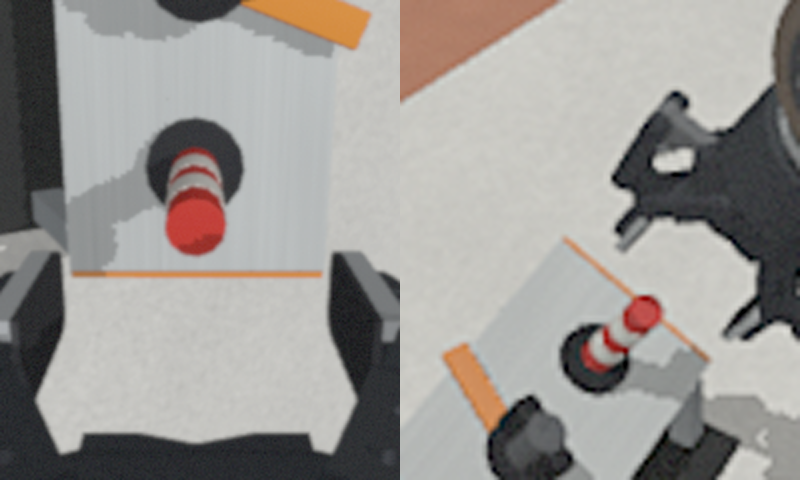

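```bash
J='python3 -m jog'
$J '{"travel":[[-1.7,6.9,0.3],[-1.7,6.9,0.3],[-1.7,6.9,0.3],[-1.7,6.9,0.3],[-1.7,6.9,0.3]],"dr":[[-2.75,-0.72,4.92],[-2.75,-0.72,4.92],[-2.75,-0.72,4.92],[-2.75,-0.72,4.92],[-2.75,-0.72,4.92]],"jaw":[110,110,110,110,110]}' >/dev/null
$J '{"travel":[[-1.7,6.9,0.3],[-1.7,6.9,0.3],[-1.7,6.9,0.3],[-1.7,6.9,0.3],[-1.7,6.9,0.3]],"dr":[[-2.75,-0.72,4.92],[-2.75,-0.72,4.92],[-2.75,-0.72,4.92],[-2.75,-0.72,4.92],[-2.75,-0.72,4.92]],"jaw":[110,110,110,110,110]}' >/dev/null
$J '{"travel":[[-1.7,6.9,0.3],[-1.7,6.9,0.3],[0,0,0],[0,0,0],[0,0,0]],"dr":[[-2.75,-0.72,4.92],[-2.75,-0.72,4.92],[0,0,0],[0,0,0],[0,0,0]],"jaw":[110,110,110,110,110]}'
python3 -c "
from h import *
go(piv+.030*n,tool(1.19));s=get_state();print(s['qpos'].round(2))"
```

```text
time: 16.15
eef_pos: [0.5026, 0.2211, 0.2055]
tcp_rot: [0.065, 0.964, 0.079, 0.245]
contact_force: [-0.8, -0.1, 0.2]
opening: 0.566
t 16.15 shift mm [ 42.9  10.4 -74.5] turn deg [ 0.05 -0.1   0.12] 0.2
[ 0.22 -0.23  2.22  0.02  0.63 -1.22]
```

```bash
J='python3 -m jog'
$J '{"travel":[[8.6,2.1,-14.9],[8.6,2.1,-14.9],[8.6,2.1,-14.9],[8.6,2.1,-14.9],[8.5,2,-14.9]],"dr":[[0,-0.1,0.1],[0,0,0],[0,0,0],[0,0,0],[0,0,0]],"jaw":[110,110,110,110,110]}' >/dev/null
$J '{"travel":[[0,0,0],[0,0,0],[0,0,0],[0,0,0],[0,0,0]],"dr":[[0,0,0],[0,0,0],[0,0,0],[0,0,0],[0,0,0]],"jaw":[110,255,255,255,255]}' 50
$J '{"travel":[[0,0,0],[0,0,0]],"dr":[[0,0,0],[0,0,0]],"jaw":[255,255]}'
python3 -c "
from h import *
go(piv+.030*n,tool(1.19))"
```

```text
time: 16.98
eef_pos: [0.5457, 0.2308, 0.1332]
tcp_rot: [0.063, 0.964, 0.079, 0.248]
contact_force: [-0.0, -4.4, -1.5]
opening: 0.24
time: 17.15
eef_pos: [0.5458, 0.2308, 0.1333]
tcp_rot: [0.063, 0.964, 0.079, 0.248]
contact_force: [-0.6, -5.5, -0.9]
opening: 0.243
t 17.15 shift mm [-0.3  0.7 -2.3] turn deg [ 0.14  0.18 -0.06] 0.2
```

```bash
J='python3 -m jog'
$J '{"travel":[[0,0,0],[0,0,0],[0,0,0],[0,0,0],[0,0,0]],"dr":[[1.5,0.4,-2.7],[2.85,0.72,-5.09],[2.85,0.72,-5.09],[2.85,0.72,-5.09],[2.85,0.72,-5.09]],"jaw":[255,255,255,255,255]}'
$J '{"travel":[[0,0,0],[0,0,0],[0,0,0],[0,0,0],[0,0,0]],"dr":[[2.85,0.72,-5.09],[2.85,0.72,-5.09],[2.85,0.72,-5.09],[2.85,0.72,-5.09],[2.85,0.72,-5.09]],"jaw":[255,255,255,255,255]}'
$J '{"travel":[[0,0,0],[0,0,0],[0,0,0],[0,0,0],[0,0,0]],"dr":[[2.85,0.72,-5.09],[2.1,0.5,-3.7],[0,0,0],[0,0,0],[0,0,0]],"jaw":[255,255,255,255,255]}'
python3 -c "
from h import *
go(piv+.030*n,tool(0));s=get_state();print(s['qpos'].round(2),'torque about n',s['wrist_torque']@n)"
```

```text
time: 17.57
eef_pos: [0.5458, 0.231, 0.1333]
tcp_rot: [0.285, 0.923, 0.134, 0.223]
contact_force: [-0.4, -4.7, 0.4]
opening: 0.241
time: 17.98
eef_pos: [0.5459, 0.2311, 0.1334]
tcp_rot: [0.51, 0.82, 0.186, 0.181]
contact_force: [0.5, -3.1, 0.8]
opening: 0.241
time: 18.4
eef_pos: [0.546, 0.2311, 0.1334]
tcp_rot: [0.578, 0.773, 0.201, 0.164]
contact_force: [-1.2, -5.9, 2.2]
opening: 0.237
t 18.4 shift mm [-0.6  0.4 -2.4] turn deg [ 1.2   0.38 -1.86] 2.2
[ 0.23 -0.01  2.17  0.02  0.46 -0.08] torque about n -0.0371289502775223
```

```bash
J='python3 -m jog'
$J '{"travel":[[0,0,0],[0,0,0],[0,0,0],[0,0,0]],"dr":[[1,0.25,-1.75],[1,0.25,-1.75],[0,0,0],[0,0,0]],"jaw":[255,255,255,255]}'
cat > g.py <<'E'
from h import *
go(piv+.030*n,tool(0));s=get_state();print('torque about n',s['wrist_torque']@n)
E
python3 g.py
```

```text
time: 18.73
eef_pos: [0.546, 0.2311, 0.1334]
tcp_rot: [0.604, 0.753, 0.206, 0.157]
contact_force: [-0.8, -6.3, 1.0]
opening: 0.236
t 18.73 shift mm [-0.6  0.4 -2.4] turn deg [-0.7  -0.09  1.52] 1.7
torque about n 0.22597892375384193
```

```bash
python3 -m jog '{"travel":[[0,0,0],[0,0,0],[0,0,0],[0,0,0]],"dr":[[1,0.25,-1.75],[0,0,0],[0,0,0],[0,0,0]],"jaw":[255,255,255,255]}';python3 g.py
```

```text
time: 19.07
eef_pos: [0.546, 0.2318, 0.1335]
tcp_rot: [0.619, 0.741, 0.21, 0.153]
contact_force: [-4.1, -5.0, 5.0]
opening: 0.239
t 19.07 shift mm [-0.5 -0.3 -2.5] turn deg [-1.87 -0.38  3.41] 3.9
torque about n -0.07250957052959682
```

```bash
J='python3 -m jog'
$J '{"travel":[[0,0,0],[0,0,0],[0,0,0],[-6,-1.5,10.5],[-12,-3,21]],"dr":[[0,0,0],[0,0,0],[0,0,0],[0,0,0],[0,0,0]],"jaw":[110,110,110,110,110]}' >/dev/null
$J '{"travel":[[-12,-3,21],[-12,-3,21],[-12,-3,21],[0,0,0],[0,0,0]],"dr":[[0,0,0],[0,0,0],[0,0,0],[0,0,0],[0,0,0]],"jaw":[110,60,60,60,60]}'
python3 - <<'E'
from h import *
s=get_state();w=read_camera("wrist");C=cam("wrist",s);d=read_camera("side");S=cam("side");F=face().as_matrix()
h=cv2.cvtColor(w,cv2.COLOR_RGB2HSV);m=((h[...,0]>5)&(h[...,0]<20)&(h[...,1]>180)&(h[...,2]>130)).astype(np.uint8)
k,l,st,ce=cv2.connectedComponentsWithStats(m)
for i in range(1,k):
    if st[i][4]>60:
        o,dd=ray(C,ce[i]);X=o+dd*((piv+.0165*n-o)@n)/(dd@n);L=F.T@(X-piv);print(st[i],L.round(4),"q",np.arctan2(L[0],-L[1]))
print("rod top exp",proj(C,hole+.083*n),proj(S,hole+.083*n),s['contact_force'])
f=lambda i,k:cv2.resize(np.clip((i/255.)**.6*255,0,255).astype(np.uint8),k,interpolation=cv2.INTER_CUBIC)
o=np.zeros((480,800,3),np.uint8)
o[:,:400]=f(w[100:340,150:350][:,:,::-1],(400,480));o[:,400:]=f(d[125:245,180:280][:,:,::-1],(400,480))
cv2.imwrite("pics/c7.png",o)
E
```

```text
time: 19.9
eef_pos: [0.4923, 0.2186, 0.2288]
tcp_rot: [0.619, 0.741, 0.211, 0.154]
contact_force: [0.8, 0.2, -0.8]
opening: 0.767
[181 118 125  10 297] [-0.0011  0.0519  0.0165] q -3.121084843420741
[243 219  17  32 453] [ 0.0008 -0.0554  0.0165] q 0.014885217658148767
rod top exp [253.92577094 305.87244876] [242.05082984 201.86794688] [ 0.75189228  0.20593335 -0.79699231]
```

View pics/c7.png

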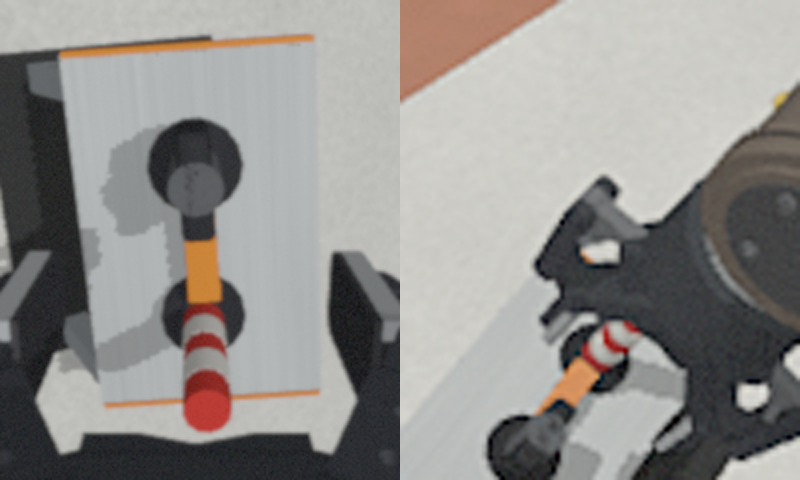

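```bash
python3 -m jog '{"travel":[[-10,0,20],[-10,0,20],[0,0,0],[0,0,0],[0,0,0]],"dr":[[0,0,0],[0,0,0],[0,0,0],[0,0,0],[0,0,0]],"jaw":[60,60,60,60,60]}' && python3 -c "
from plant import *
print(sign_off())"
```

```text
time: 20.42
eef_pos: [0.4715, 0.218, 0.2649]
tcp_rot: [0.62, 0.741, 0.208, 0.152]
contact_force: [0.2, -0.3, -0.4]
opening: 0.768
the job is handed in; nothing more can be done
None
```

The red-and-white rod is locked in the rack. I turned the latch open to 1.19 rad, put the rod through the hole until its collar seated, turned the latch back to its stop, backed away and handed in at 20.4 s. No verdict was reported.

- **Rod:** it seated under a press of about 34 N. In the last picture its top was within about 1 px of where a seated rod should appear in the wrist camera.
- **Latch:** it measured about 0.015 rad, with the arm over the collar. On turning it back, the torque rose to 0.23 N m and then the fingers slipped on the knob, so I took that as the stop.
- **Gripper:** it was clear of everything, with near-zero contact force.

**Disagreements and limits:**
- The fingers stopped at about 20 mm on the knob, not the 14 mm bar. They apparently gripped a round cap on its top; the latch turned properly all the same.
- After release, the side view of the rod's top was off by about 1 px (roughly 2.5 mm). It could not be rechecked after locking, because the gripper blocked that view.
- I did not measure the blue rod, tape measure or field book again at the end. The planned paths stayed clear of them, and the force readings showed no unexpected contact.

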